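Stack the lunchboxes and slide the loaded tray into the rack

TASK

Put the lunches away: set the orange lunchbox down gently and squarely on top of the blue lunchbox in the steel tray, edges in line, and let go of it. Then slide the loaded tray into the empty bottom bay of the blue rack until it is fully home against the back stop, gently enough that the two boxes stay squarely stacked. Leave the other things where they are and let go at the end.

Things in the scene. Friction and masses are not known exactly. Their poses are not given: they have to be found in the camera images.
- orange_box: orange plastic lunchbox, closed, with white clip fasteners on its two short ends. 116 (x) by 60 (y) by 45 (z) mm; the clips stand 3.5 mm out from the short ends. Loose, about 0.2 kg. Origin at the centre of its underside, z up. It is taken across the 60 mm width (its y axis).
- blue_box: blue plastic lunchbox of the same shape and size as the orange one (116 x 60 x 45 mm), lying loose in the tray with its long axis roughly along the tray's x. Origin at the centre of its underside, so its top is 45 mm above it.
- tray: loose open polished steel tray, slides easily, 160 (x) by 124 (y) mm, walls 4 mm thick and 25 mm high, floor 4 mm thick, a flange with rounded corners, 8 mm wide, along the top of each long side (140 mm over the flanges, z 21 to 25 mm). 0.4 kg. Origin at the centre of its underside, on the work surface. Black handle at its -x end; its +x end goes into the rack first.
- tray_handle (a point): the grip point of the tray's handle, a black upright tab that sticks out from the tray's front wall to -x: 45 mm long (tray x from -0.125 to -0.080), 12 mm thick (along tray y), z 6 to 38 mm above the work surface. This point is at tray (-0.104, 0, 0.028). Axes are the tray's; pinch the tab across its 12 mm thickness (tray y).
- rack: fixed blue and dark steel tray rack standing on the work surface, 220 (x) by 210 (y) by 262 (z) mm, full above its bottom bay up to 300 mm. Origin at the centre of its underside. Its open front faces its own -x; trays go in along +x. A 14 mm square post at each corner (x +-100, y +-100 mm). With the tray home, the tray's origin and axes coincide with the rack's.
- bay_mouth (a point): rack (-0.110, 0, 0.150): the front edge, underside, of the shelf above the bottom bay. A home tray's handle sticks out only 15 mm in front of this edge, so the tool must lean back, away from the rack, 30 to 40 degrees from vertical to hold the handle there.
- bay_stop (a point): rack (0.080, 0, 0): foot of the back stop's face. The bay has no floor: the tray slides on the work surface between two runners with inner faces at y +-75 mm (x -75 to 80 mm), a lip at z 31 to 36 mm reaching 10 mm inward over the tray's flanges, and a mouth flared to about 178 mm wide at x -105 mm.
- cup: green cup, 74 mm across, 85 mm high, loose; a bystander. Origin at the centre of its underside.
- eraser: red hard eraser, 55 x 24 x 14 mm, loose; a bystander. Origin at the centre of its underside.
- set_square: wooden set square of 6 mm thick wood, legs 160 (x) and 110 (y) mm, loose; a bystander. Origin under the middle of its bounding rectangle.
- bottle: clear water bottle with blue cap, 66 mm across, 200 mm high, loose; a bystander. Origin at the centre of its underside.
Mind the look-alikes: they are no part of the job. Several things have the shape of the orange_box; the one meant has the colours described above.

How it is judged (in metres and radians):
On the way, in this order (a step that is already met when the one before it is completed fails the run):
1. the orange lunchbox stands squarely on the blue one in the tray, released (x of orange_box in the frame of blue_box between -0.008 and 0.008 m and y of orange_box in the frame of blue_box between -0.008 and 0.008 m and z of orange_box in the frame of blue_box between 0.042 and 0.049 m and angle between the x axis of orange_box and the x axis of blue_box, either way round below 0.12 rad and angle between orange_box's own z axis and vertical below 0.05 rad and z of blue_box in the frame of tray below 0.01 m and x of blue_box in the frame of tray between -0.03 and 0.03 m and y of blue_box in the frame of tray between -0.04 and 0.04 m and contact force between the fingers and orange_box below 0.3 N and linear speed of orange_box below 0.02 m/s), for 0.2 s.
2. the loaded tray is home in the rack's bottom bay, the column still square (x of orange_box in the frame of blue_box between -0.008 and 0.008 m and y of orange_box in the frame of blue_box between -0.008 and 0.008 m and z of orange_box in the frame of blue_box between 0.042 and 0.049 m and angle between the x axis of orange_box and the x axis of blue_box, either way round below 0.12 rad and angle between orange_box's own z axis and vertical below 0.05 rad and z of blue_box in the frame of tray below 0.01 m and x of blue_box in the frame of tray between -0.03 and 0.03 m and y of blue_box in the frame of tray between -0.04 and 0.04 m and x of tray in the frame of rack between -0.006 and 0.006 m and y of tray in the frame of rack between -0.006 and 0.006 m and angle between the x axis of tray and the x axis of rack, either way round below 0.06 rad and angle between tray's own z axis and vertical below 0.03 rad and height (world z) of tray below 0.004 m), for 0.2 s.
At the end, for the whole second after the job is handed in: Tray home in the bottom bay: origin within 6 mm of the rack's along both rack axes, turned under 0.06 rad, flat on the surface. Blue box flat in the tray, orange box level on it, centred within 8 mm along both axes, turned under 0.12 rad. All at rest (all of step 2 and linear speed of each of tray, blue_box, orange_box below 0.01 m/s); the robot touches nothing.
It fails at once if the cup, eraser, set square or bottle is moved more than 20 mm (distance of any of cup, eraser, set_square, bottle from where it was at the start of the episode above 0.02 m).
It fails at once if the orange lunchbox is dropped (falls out of the fingers from more than about 15 mm) (contact force between the fingers and orange_box below 0.05 N and linear speed of orange_box above 0.5 m/s).
It fails at once if the tray is rammed into the rack (over 70 N) (contact force between tray and rack above 70 N).
It also fails if it takes over 50 s, if anything falls off the work surface, if the arm or the gripper's body presses on something with over 40 N, if the wrist force passes 120 N, or if a joint passes its speed limit or range.

ROBOT

A 6-joint arm with a two-finger parallel gripper is mounted at the origin on the work surface. World frame = base frame: x ahead of the robot, y to its left, z up, the work surface at z = 0. Lengths are in mm, angles in rad, forces in N, time in s.
With the tool pointing down it reaches from about 400 to 825 mm from the base axis. Payload 7 kg.
Tool frame: the origin (TCP) lies at the very end of the fingers, on their centre line; the grasp point (between the pads) lies 19 mm behind it; z points along the fingers, y is the line along which they close (so a half turn about z gives the same grasp; the last joint's range is limited). The gripper opens to 88 mm and grips with 3 to 60 N. Pads are 19 mm wide; open, the fingers measure 130 mm over their backs; the gripper's body (78 mm by 193 mm) begins 47 mm behind the grasp point.
Start: joints at [1.602, 0.359, 0.012, 0, -1.224, -0.288], TCP at [171.451, 652.84, 226.561] pointing down, gripper open.
Joint ranges: [-3.07, 3.07], [-1.43, 2.12], [-1.02, 1.25], [-3.03, 1.67], [-3.05, -0], [-3.03, 3.03]. Speed limits (rad/s): [2.39, 2.39, 3.01, 3.14, 3.14, 3.14].

INTERFACE

Orientations are given as a unit quaternion [x, y, z, w].
In Python, from plant import bot gives the robot as it stands. Calls block until the motion is done:
- bot.move_ptp(position, orientation): joint-space move of the TCP to a pose.
- bot.line_to(position, velocity=150, ori=None): straight line of the TCP; ori=None keeps the orientation; velocity is the mean speed in mm/s.
- bot.move_joints(angles): joint-space move.
- bot.move_gripper(opening, force=None): finger opening in mm; force is the grip in N (None keeps the last); returns when the fingers have stopped.
- bot.pause(seconds).
- bot.solve_ik(position, orientation): joint angles nearest the present ones, or None.
- bot.read_state(): the state.
- bot.camera(name): name is "side" or "top" or "wrist"; returns the picture (384x512x3 uint8, red, green, blue); there is no depth.
- bot.get_calibration(name): a dict with "fx", "fy", "cx", "cy" (pixels), "view" (4x4, takes a point from world to camera coordinates); the wrist camera has in their place "T_tool_cam" (4x4, takes a point from camera to tool coordinates, whose origin is the TCP and whose axes are the flange's). Camera axes: x right, y up, looking along -z (the intrinsics and any distortion apply to the point x, -y, -z); pixel columns grow to the right and rows downward; lengths in mm; the calibration is good to about 2 mm. The wrist camera is an equidistant fisheye: a pixel r from the principal point sees the ray r / f radians off the axis. A picture is of the moment at which its call begins: read the wrist's pose just before it. get_calibration takes no time and is no camera call.
A pose or a line that the arm cannot do raises bot.Unreachable and nothing moves.
- bot.close_job(): hands the job in; it is judged then, once.
The state is a dict: "t": time; "joint_pos": joint angles; "qvel": joint speeds; "tau": joint torques, N m; "tcp_pos": TCP position; "eef_rot": TCP orientation; "contact_force": force on the tool from outside, world axes, zero at the start; "moment": the same for the moment, N m; "width": finger opening in mm; "finger_force": force on a finger pad.
Only numpy, scipy, OpenCV 4.12 (cv2) and the standard library are available. Lean on these libraries where they do the work, as an engineer would, in place of code of your own. Each camera call takes 0.05 s, during which the arm holds its last target. There are 200 camera calls.

## Working session

There is one attempt and no reset: what is moved stays moved. The work goes in short steps, each a Python script; the robot and the scene stay as the last script left them, time stands still between calls to the robot, and variables do not carry over. Pictures are saved under pics/ and viewed, at most 10 in all, crops included, and the job is handed in when it is done.

```bash
ls; mkdir -p pics
python3 - <<'E'
from plant import bot
import cv2,numpy as np
np.set_printoptions(suppress=True,precision=4)
for n in("top","side"):
    im=bot.camera(n); cv2.imwrite(f"pics/{n}0.png",cv2.resize(im[:,:,::-1],(800,600),interpolation=cv2.INTER_CUBIC))
    print(n,bot.get_calibration(n))
print(bot.get_calibration("wrist")); print(bot.read_state())
E
```

```text
pics
top {'fx': 437.1534120752764, 'fy': 437.1534120752764, 'cx': 257.26062446903325, 'cy': 190.50190336746087, 'view': array([[   -0.0263,    -0.9995,     0.0167,   -28.6184],
       [    0.9902,    -0.0237,     0.1378,  -476.4584],
       [   -0.1373,     0.0202,     0.9903, -1452.3708],
       [    0.    ,     0.    ,     0.    ,     1.    ]])}
side {'fx': 438.3241135588303, 'fy': 438.3241135588303, 'cx': 265.3400222115622, 'cy': 196.56406591510355, 'view': array([[    0.8624,    -0.5061,     0.0122,  -404.2078],
       [    0.3615,     0.6325,     0.685 ,  -246.8932],
       [   -0.3544,    -0.5863,     0.7284, -1361.9593],
       [    0.    ,     0.    ,     0.    ,     1.    ]])}
{'fx': 297.3186396354542, 'fy': 297.3186396354542, 'cx': 257.74502848894247, 'cy': 188.60123282616118, 'T_tool_cam': array([[  -0.0004,    0.956 ,    0.2935,   79.7806],
       [   1.    ,    0.0003,    0.0006,    1.1844],
       [   0.0005,    0.2935,   -0.956 , -158.2651],
       [   0.    ,    0.    ,    0.    ,    1.    ]])}
{'t': 0.1, 'joint_pos': array([ 1.6021,  0.3593,  0.0111, -0.0003, -1.224 , -0.2881]), 'qvel': array([-0.0001, -0.0027,  0.0025,  0.0015,  0.0001,  0.0003]), 'tau': array([  0.0001, -58.416 ,  29.3751,   7.0155,   0.0101,  -0.    ]), 'tcp_pos': array([171.38  , 652.4382, 225.7187]), 'eef_rot': array([ 0.9918, -0.1281, -0.    ,  0.0007]), 'contact_force': array([ 0.8175, -1.0039, -0.5329]), 'moment': array([ 0.0321, -0.0329,  0.0042]), 'finger_force': 0.0, 'width': 87.91140603590351}
```

View pics/top0.png

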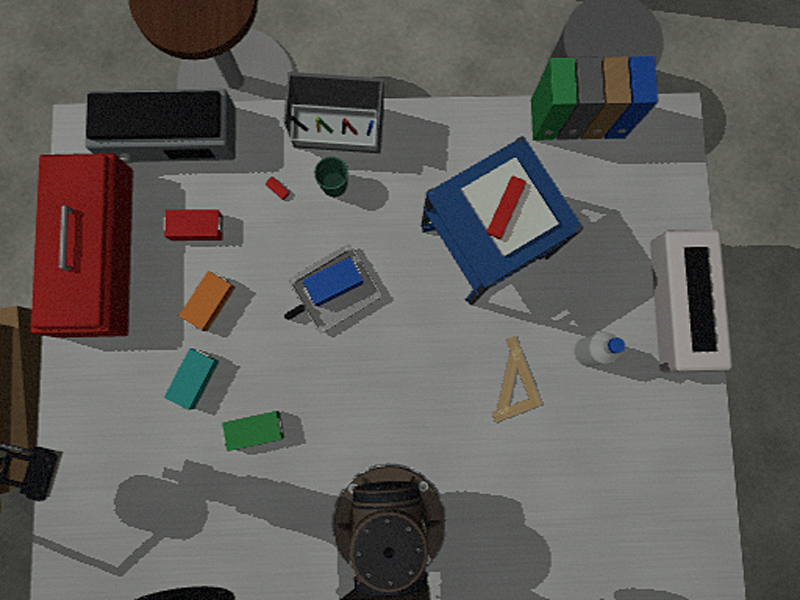

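View pics/side0.png

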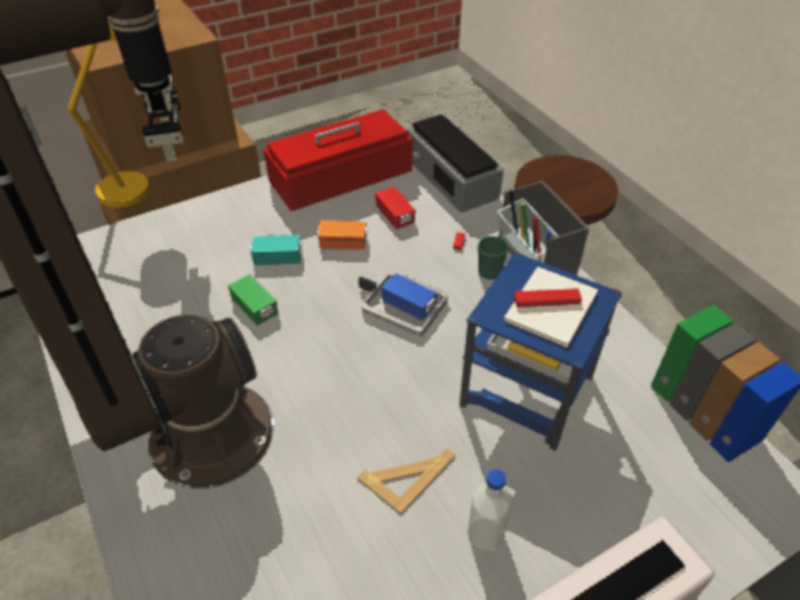

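```bash
cat > h.py <<'E'
from plant import bot
import cv2,numpy as np
from scipy.spatial.transform import Rotation as R
np.set_printoptions(suppress=True,precision=3)
def bp(name,u,v,z):
    """original-pixel (u,v) -> world point at height z"""
    c=bot.get_calibration(name); V=c["view"]; Rm,t=V[:3,:3],V[:3,3]
    U,S,Vt=np.linalg.svd(Rm); Rm=U@Vt
    d=Rm.T@np.array([(u-c["cx"])/c["fx"],-(v-c["cy"])/c["fy"],-1]); o=-Rm.T@t
    return o+d*(z-o[2])/d[2]
def ray_wrist(u,v,st,z):
    """wrist pixel -> world at height z, given the state read before"""
    c=bot.get_calibration("wrist"); T=c["T_tool_cam"]
    x,y=u-c["cx"],v-c["cy"]; r=np.hypot(x,y); th=r/c["fx"]
    d=np.array([x/r*np.sin(th),-y/r*np.sin(th),-np.cos(th)])
    Rt=R.from_quat(st["eef_rot"]).as_matrix()
    o=Rt@T[:3,3]+st["tcp_pos"]; d=Rt@T[:3,:3]@d
    return o+d*(z-o[2])/d[2]
def down(yaw,lean=0):
    """tool z down; tool y at angle yaw+90deg; lean: tool z tips toward +heading"""
    h=np.array([np.cos(yaw),np.sin(yaw),0]); y=np.array([-h[1],h[0],0])
    z=-np.cos(lean)*np.array([0,0,1])+np.sin(lean)*h
    return np.column_stack([np.cross(y,z),y,z])
E
python3 - <<'E'
from h import *
im=cv2.imread("pics/top0.png"); im=cv2.resize(im,(512,384),interpolation=cv2.INTER_AREA)
im=bot.camera("top")[:,:,::-1]
def crop(x0,y0,w,h,s): return cv2.resize(im[y0:y0+h,x0:x0+w],None,fx=s,fy=s,interpolation=cv2.INTER_CUBIC)
cv2.imwrite("pics/rk.png",crop(260,80,130,120,5))
cv2.imwrite("pics/tr.png",crop(105,150,160,75,5))
E
```

```text
(no output)
```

View pics/rk.png

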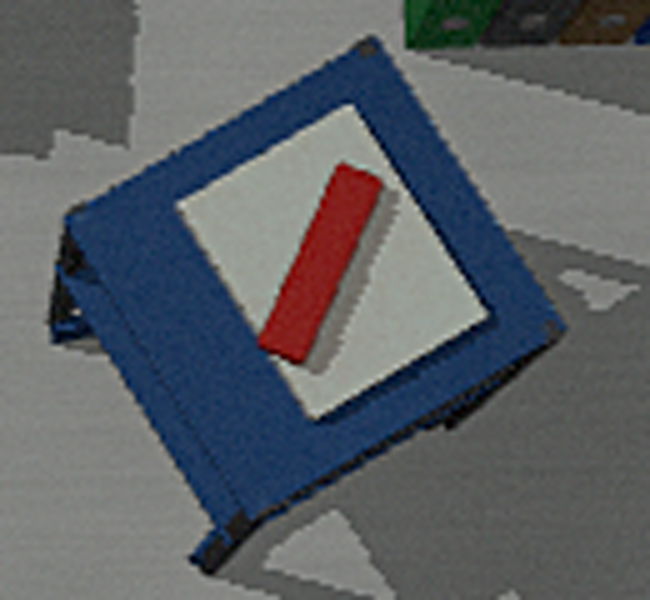

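View pics/tr.png

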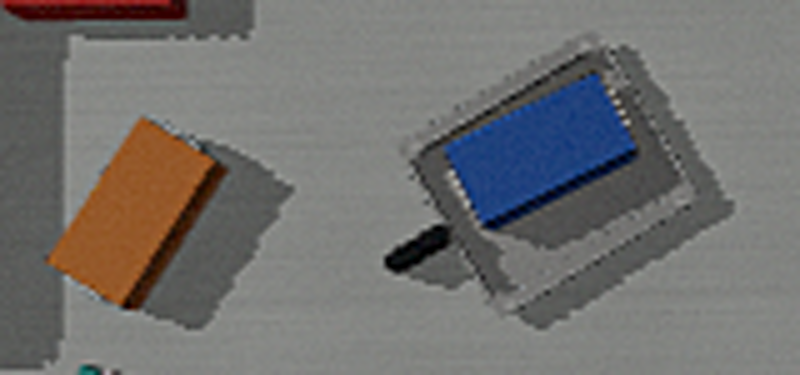

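Run:
```python
from h import *
P={k:bp("top",260+u/5,80+v/5,262)[:2] for k,(u,v) in dict(A=(66,210),B=(375,36),C=(566,327),D=(218,530),D2=(245,518)).items()}
print(P)
for a,b in("AB","BC","AD","DC"): print(a,b,np.linalg.norm(P[a]-P[b]),np.degrees(np.arctan2(*(P[b]-P[a])[::-1])))
print("foot A",bp("top",260+60/5,80+335/5,0), "foot D",bp("top",260+208/5,80+572/5,0))
for n,pts,z in(("orange",[(141,117),(219,165),(126,306),(47,262)],45),("blue",[(446,148),(600,72),(635,150),(487,223)],49),
  ("tray",[(405,148),(590,38),(697,190),(512,312)],25),("handle",[(392,264),(447,233)],38)):
    W=np.array([bp("top",105+u/5,150+v/5,z)[:2] for u,v in pts])
    c=W.mean(0);print(n,W.round(1).tolist(),c)
    if len(W)==4:
        e=W[[1,2,3,0]]-W;print(np.linalg.norm(e,axis=1),np.degrees(np.arctan2(e[:,1],e[:,0])))
    else: print(np.degrees(np.arctan2(*(W[1]-W[0])[::-1])))
```

```text
{'A': array([645.717, -88.029]), 'B': array([ 748.679, -275.435]), 'C': array([ 568.897, -378.477]), 'D': array([ 453.76 , -169.652]), 'D2': array([ 460.378, -185.527])}
A B 213.82724468288043 -61.21522151634251
B C 207.21730942108758 -150.18085777002372
A D 208.59002881238695 -156.96403701844952
D C 238.46215448190168 -61.1293480485344
foot A [633.755 -97.28    0.   ] foot D [ 462.825 -195.023    0.   ]
orange [[542.2, 376.6], [508.2, 323.9], [414.5, 384.9], [445.3, 437.8]] [477.53 380.8 ]
[ 62.69  111.798  61.22  114.654] [-122.875  146.943   59.795  -32.285]
blue [[515.5, 171.0], [565.2, 66.6], [511.2, 43.9], [463.9, 143.9]] [513.957 106.348]
[115.581  58.625 110.557  58.243] [ -64.532 -157.225  115.28    27.701]
tray [[520.2, 201.9], [594.1, 74.4], [486.4, 3.0], [405.9, 130.1]] [501.65  102.349]
[147.396 129.197 150.45  134.985] [ -59.913 -146.449  122.349   32.155]
handle [[439.1, 209.1], [459.2, 172.0]] [449.181 190.565]
-61.48474510826878
```

```bash
cat >> h.py <<'E'
def q(yaw_deg,lean_deg=0,flip=False):
    """heading yaw; tool x = heading (flip: opposite); tool z tips to +heading by lean"""
    M=down(np.radians(yaw_deg),np.radians(lean_deg))
    if not flip: M=M@np.diag([-1,-1,1])
    return R.from_matrix(M).as_quat()
def wpic(name,box=None,s=1.5625):
    st=bot.read_state(); im=bot.camera("wrist")[:,:,::-1]
    x0,y0,w,h=box or (0,0,512,384)
    cv2.imwrite(f"pics/{name}.png",cv2.resize(im[y0:y0+h,x0:x0+w],None,fx=s,fy=s,interpolation=cv2.INTER_CUBIC)); return st
E
python3 - <<'E'
from h import *
for f in(False,True):
    print(f,"O",bot.solve_ik([477.5,381,180],q(-33,0,f)),"B",bot.solve_ik([514,106,180],q(-62,0,f)))
    for l in(0,30,35,40): print(l,bot.solve_ik([449,190,20],q(-60.5,l,f)),bot.solve_ik([447,51,20],q(-60.5,l,f)),bot.solve_ik([555,-141,20],q(-60.5,l,f)))
bot.move_ptp([477.5,381,180],q(-33))
import json
st=wpic("wo"); json.dump({k:np.array(st[k]).tolist() for k in("tcp_pos","eef_rot")},open("wo.json","w"))
bot.move_ptp([510,106,190],q(-62))
st=wpic("wb"); json.dump({k:np.array(st[k]).tolist() for k in("tcp_pos","eef_rot")},open("wb.json","w"))
print(st["t"],st["tcp_pos"])
E
```

```text
False O [ 0.993  0.288 -0.201  0.    -1.082  0.002] B [ 0.578  0.149 -0.384  0.    -1.037 -0.089]
0 [ 0.805  0.298 -0.647  0.    -0.626 -0.29 ] [ 0.554  0.247 -0.729  0.    -0.595 -0.039] [ 0.093  0.408 -0.457  0.    -0.706  0.422]
30 [ 1.082  0.389 -0.887  0.692 -0.722 -1.191] None None
35 [ 1.118  0.428 -0.89   0.738 -0.779 -1.273] None None
40 [ 1.153  0.471 -0.888  0.767 -0.839 -1.342] None None
True O None B None
0 [ 0.805  0.298 -0.647  0.    -0.626  2.852] None [ 0.093  0.408 -0.457 -0.    -0.706 -2.719]
30 [ 1.082  0.389 -0.887  0.692 -0.722  1.951] None None
35 [ 1.118  0.428 -0.89   0.738 -0.779  1.869] None None
40 [ 1.153  0.471 -0.888  0.767 -0.839  1.8  ] None None
2.8 [510.358 106.959 190.113]
```

View pics/wo.png

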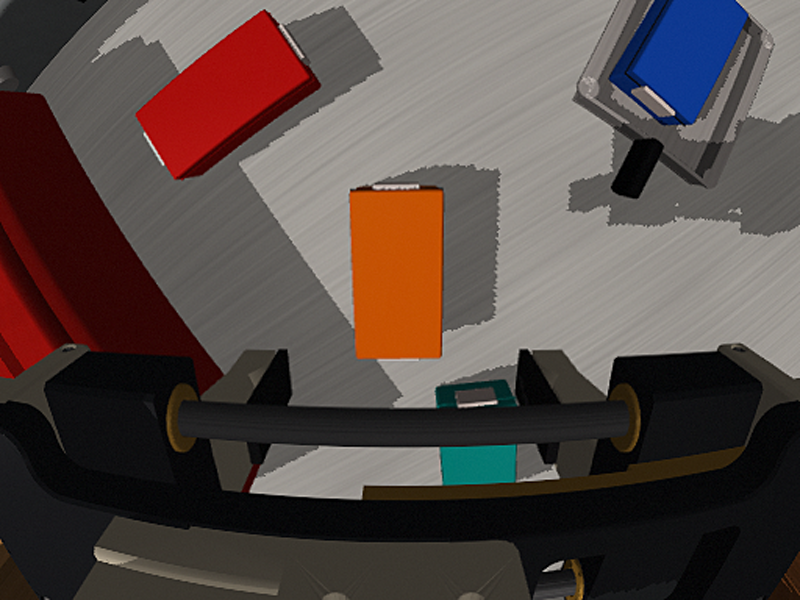

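View pics/wb.png

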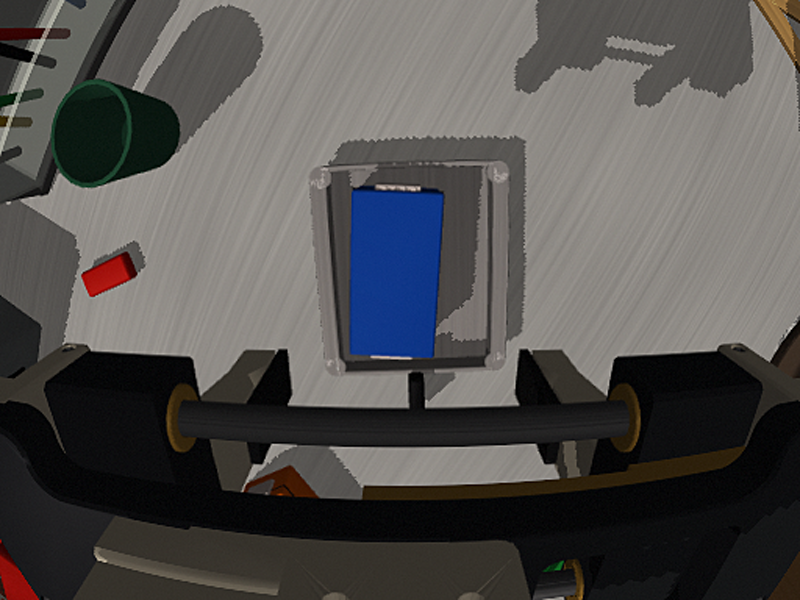

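```bash
cat > m.py <<'E'
from h import *
import json
def meas(f,pts,z):
    st=json.load(open(f)); W=np.array([ray_wrist(u/1.5625,v/1.5625,st,z)[:2] for u,v in pts])
    e=W[[1,2,3,0]]-W
    print(W.mean(0),np.linalg.norm(e,axis=1),np.degrees(np.arctan2(e[:,1],e[:,0])))
    return W
E
python3 - <<'E'
from m import *
meas("wo.json",[(350,190),(443,190),(441,357),(356,357)],45)
meas("wb.json",[(352,188),(443,193),(434,357),(350,356)],49)
meas("wb.json",[(311,166),(507,164),(503,370),(330,374)],25)
st=json.load(open("wb.json"));print("handle",ray_wrist(416/1.5625,375/1.5625,st,38),ray_wrist(418/1.5625,403/1.5625,st,38))
for l in(0,5,10,15,20,25,30,35,40):
  for f in(0,1): print(l,f,bot.solve_ik([555,-141,13],q(-60.5,l,f)),bot.solve_ik([447,51,13],q(-60.5,l,f)),bot.solve_ik([548,-128,13],q(-60.5,l,f)))
E
```

```text
[480.656 383.261] [ 58.602 114.27   59.14  114.469] [-123.068  147.673   57.13   -32.597]
[515.122 108.76 ] [ 58.592 114.655  59.625 117.428] [-155.21   116.2     27.475  -64.305]
[501.658 106.028] [136.663 157.529 135.893 158.917] [-151.199  120.27    29.377  -59.463]
handle [464.761 170.509  38.   ] [451.69  191.142  38.   ]
0 0 [ 0.093  0.418 -0.462  0.    -0.69   0.422] [ 0.554  0.26  -0.736  0.    -0.575 -0.039] [ 0.118  0.406 -0.485  0.    -0.68   0.397]
0 1 [ 0.093  0.418 -0.462 -0.    -0.69  -2.719] None [ 0.118  0.406 -0.485 -0.    -0.68  -2.745]
5 0 [ 0.146  0.392 -0.575  0.149 -0.578  0.245] [ 0.628  0.246 -0.834  0.179 -0.508 -0.271] [ 0.173  0.38  -0.597  0.153 -0.57   0.214]
5 1 [ 0.146  0.392 -0.575  0.149 -0.578 -2.897] [ 0.628  0.246 -0.834  0.179 -0.508  2.871] [ 0.173  0.38  -0.597  0.153 -0.57  -2.928]
10 0 [ 0.185  0.368 -0.708  0.375 -0.466 -0.003] [ 0.681  0.238 -0.933  0.396 -0.46  -0.527] [ 0.212  0.357 -0.73   0.382 -0.46  -0.039]
10 1 None [ 0.681  0.238 -0.933  0.396 -0.46   2.615] None
15 0 [ 0.169  0.345 -0.863  0.75  -0.365 -0.359] None [ 0.196  0.334 -0.882  0.759 -0.365 -0.395]
15 1 [ 0.169  0.345 -0.863  0.75  -0.365  2.782] None [ 0.196  0.334 -0.882  0.759 -0.365  2.746]
20 0 [ 0.061  0.325 -0.984  1.262 -0.329 -0.767] None [ 0.092  0.316 -0.998  1.254 -0.334 -0.79 ]
20 1 [ 0.061  0.325 -0.984  1.262 -0.329  2.375] None [ 0.092  0.316 -0.998  1.254 -0.334  2.352]
25 0 None None None
25 1 None None None
30 0 None None None
30 1 None None None
35 0 None None None
35 1 None None None
40 0 None None None
40 1 None None None
```

Run:
```python
from h import *
qo=q(-32.6); qb=q(-64.0)
bot.move_gripper(88)
bot.move_ptp([480.7,383.3,110],qo)
bot.line_to([480.7,383.3,8],100); bot.pause(.2)
s=bot.read_state();print(s["tcp_pos"]); z0=s["tcp_pos"][2]
bot.move_gripper(50,15); s=bot.read_state();print(s["width"],s["finger_force"],s["tcp_pos"])
bot.line_to([480.7,383.3,150],120)
bot.move_ptp([515.1,108.8,150],qb)
bot.line_to([515.1,108.8,72],100); bot.pause(.3)
s=bot.read_state();print(s["tcp_pos"],s["contact_force"],s["width"]); f0=s["contact_force"][2]
z=72
e=s["tcp_pos"]-[515.1,108.8,72]; print("err",e)
while z>55:
    z-=1.5; bot.line_to([515.1-e[0],108.8-e[1],z],20); s=bot.read_state()
    if abs(s["contact_force"][2]-f0)>2.5: break
print(z,s["tcp_pos"],s["contact_force"]-0,s["t"])
wpic("place")
```

```text
[480.904 383.611   8.64 ]
59.77491349727453 14.995778650045395 [480.742 383.388   8.044]
[515.316 108.909  72.446] [ 0.687  0.159 -2.581] 59.762259202676205
err [0.216 0.109 0.446]
55.5 [515.166 108.687  56.477] [-2.457 -1.221  8.047] 12.5083
```

View pics/place.png

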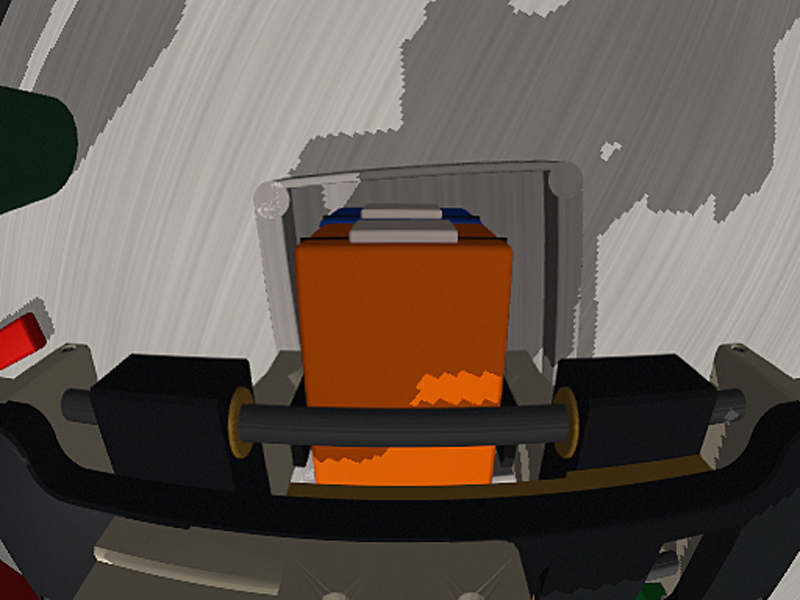

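Run:
```python
from h import *
import json
bot.move_gripper(88); bot.pause(.2)
bot.line_to([515.1,108.8,150],100)
bot.move_ptp([452,194,230],q(-60.5)); bot.pause(.2)
st=wpic("wr"); json.dump({k:np.array(st[k]).tolist() for k in("tcp_pos","eef_rot")},open("wr.json","w"))
print(st["t"],st["tcp_pos"])
```

```text
15.3417 [451.945 193.16  228.86 ]
```

View pics/wr.png

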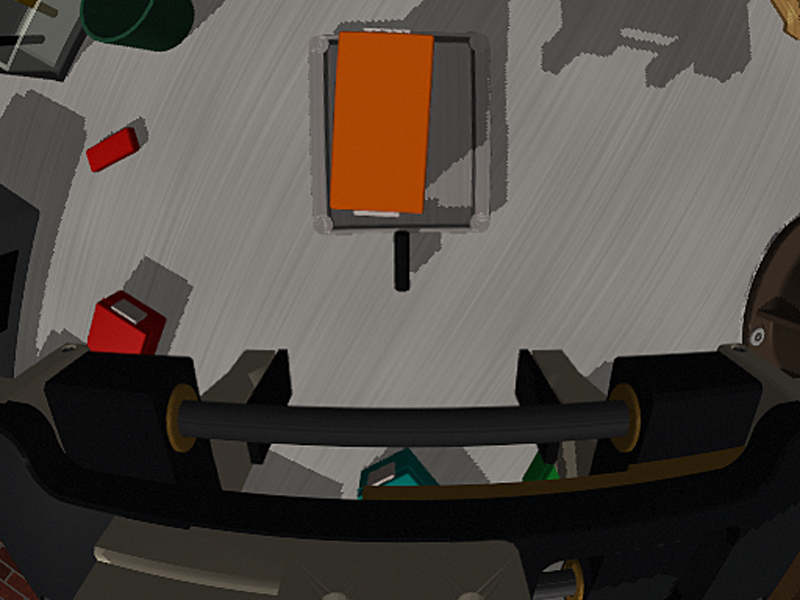

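Run:
```python
from m import *
W=meas("wr.json",[(309,34),(488,34),(490,232),(314,236)],25)
st=json.load(open("wr.json"))
for u,v in((402,234),(402,272)): print("handle",ray_wrist(u/1.5625,v/1.5625,st,38))
for u in (394,409): print("end",ray_wrist(u/1.5625,280/1.5625,st,38))
bot.move_ptp([575,-175,400],q(-60.5)); bot.pause(.2)
st=wpic("wk"); json.dump({k:np.array(st[k]).tolist() for k in("tcp_pos","eef_rot")},open("wk.json","w"))
print(st["t"],st["tcp_pos"])
```

```text
[502.144 106.237] [138.758 158.965 140.425 162.573] [-150.775  120.674   30.711  -59.929]
handle [462.232 174.155  38.   ]
handle [447.583 200.168  38.   ]
end [449.858 208.828  38.   ]
end [439.676 203.095  38.   ]
17.1583 [ 575.087 -174.038  399.777]
```

View pics/wk.png

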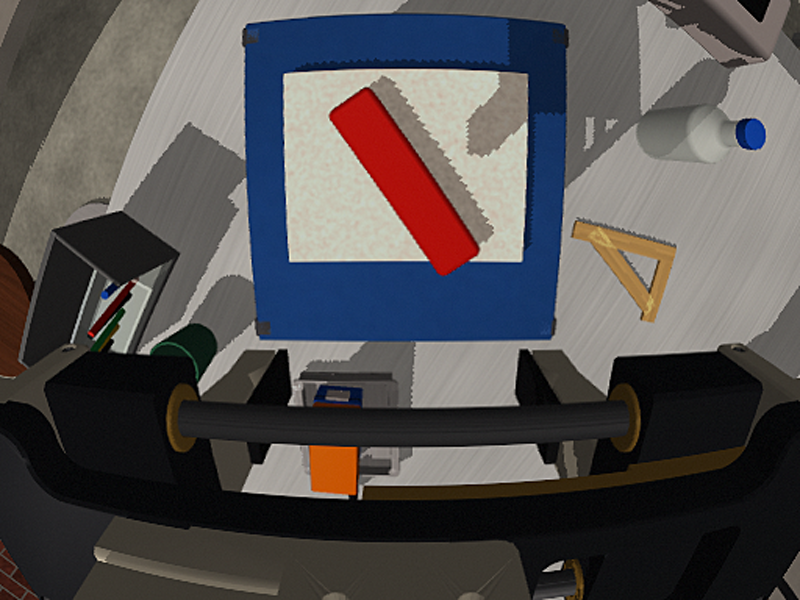

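Run:
```python
from m import *
meas("wk.json",[(244,25),(568,27),(555,337),(258,336)],262)
def p(rc,yaw,x,l,gz=27,y=0):
    a=np.radians(yaw);h=np.array([np.cos(a),np.sin(a)]);n=np.array([-h[1],h[0]])
    xx=x+19*np.sin(np.radians(l)); r=np.array(rc)+xx*h+y*n
    return [*r,gz-19*np.cos(np.radians(l))]
rc=[605.5,-232];
for l in(5,8,10,15,18,20):
    print(l,"grip",bot.solve_ik(p([502,106],-59.5,-108,l),q(-59.5,l,True)))
    for x in(-310,-250,-200,-170,-148,-141): print("  ",x,bot.solve_ik(p(rc,-60.5,x,l),q(-60.5,l,True)))
```

```text
[ 604.738 -232.776] [211.549 214.731 211.744 214.754] [-150.677  119.753   29.33   -60.3  ]
5 grip [ 0.883  0.32  -0.722  0.154 -0.565  2.66 ]
   -310 [ 0.588  0.261 -0.831  0.185 -0.492  2.905]
   -250 None
   -200 None
   -170 None
   -148 [ 0.225  0.365 -0.646  0.163 -0.541 -2.99 ]
   -141 [ 0.211  0.37  -0.635  0.161 -0.545 -2.975]
8 grip [ 0.913  0.321 -0.76   0.248 -0.555  2.546]
   -310 [ 0.619  0.255 -0.895  0.32  -0.456  2.748]
   -250 [ 0.471  0.284 -0.847  0.323 -0.454  2.894]
   -200 [ 0.358  0.315 -0.792  0.314 -0.461  3.017]
   -170 None
   -148 None
   -141 None
10 grip [ 0.932  0.324 -0.784  0.309 -0.553  2.471]
   -310 [ 0.632  0.251 -0.937  0.42  -0.437  2.638]
   -250 [ 0.482  0.279 -0.896  0.434 -0.426  2.776]
   -200 [ 0.367  0.308 -0.845  0.429 -0.426  2.897]
   -170 [ 0.304  0.328 -0.808  0.419 -0.431  2.972]
   -148 [ 0.259  0.344 -0.778  0.409 -0.436  3.027]
   -141 None
15 grip [ 0.97   0.334 -0.834  0.454 -0.563  2.299]
   -310 None
   -250 [ 0.468  0.266 -1.012  0.769 -0.381  2.458]
   -200 [ 0.342  0.29  -0.978  0.805 -0.361  2.549]
   -170 [ 0.274  0.308 -0.95   0.811 -0.354  2.611]
   -148 [ 0.23   0.322 -0.926  0.808 -0.351  2.66 ]
   -141 [ 0.216  0.327 -0.918  0.805 -0.35   2.676]
18 grip [ 0.991  0.343 -0.857  0.531 -0.579  2.206]
   -310 None
   -250 None
   -200 None
   -170 [ 0.217  0.298 -1.017  1.093 -0.339  2.386]
   -148 [ 0.167  0.311 -0.997  1.106 -0.331  2.422]
   -141 [ 0.152  0.315 -0.99   1.109 -0.329  2.435]
20 grip [ 1.004  0.35  -0.87   0.577 -0.593  2.15 ]
   -310 None
   -250 None
   -200 None
   -170 None
   -148 None
   -141 None
```

```bash
cat >> h.py <<'E'
RC,RY=np.array([604.9,-232.6]),-60.5
def p(rc,yaw,x,l,gz=27):
    a=np.radians(yaw);h=np.array([np.cos(a),np.sin(a)])
    return np.array([*(np.array(rc)+(x+19*np.sin(np.radians(l)))*h),gz-19*np.cos(np.radians(l))])
E
python3 - <<'E'
from h import *
L=10; g=p([502,106],-59.5,-108,L); qg=q(-59.5,L,True); up=np.array([0,0,1.])
def rep(n): s=bot.read_state();print(n,s["t"],s["tcp_pos"],s["contact_force"],s["width"]);return s
bot.move_ptp(g+160*up,qg); bot.move_gripper(45)
bot.line_to(g+40*up,150); bot.line_to(g,80); bot.pause(.2); rep("at grip")
bot.move_gripper(0,30); s=rep("gripped")
if 9<s["width"]<15:
    qr=q(RY,L,True)
    bot.line_to(p(RC,RY,-315,L),60,qr); bot.pause(.2); rep("lined up")
    for x in(-265,-215): 
        bot.line_to(p(RC,RY,x,L),45); s=rep(x)
        if np.linalg.norm(s["contact_force"][:2])>20: break
im=bot.camera("side")[:,:,::-1]; t=bot.camera("top")[:,:,::-1]
a=cv2.resize(im[150:280,220:420],(800,520),interpolation=cv2.INTER_CUBIC)
cv2.imwrite("pics/in.png",np.hstack([cv2.resize(im[140:300,200:400],(400,320)),cv2.resize(t[80:240,160:360],(400,320))]))
E
```

```text
at grip 21.7417 [449.144 196.616   8.819] [-0.785 -0.023  0.829] 45.28194121535333
gripped 22.3833 [449.027 196.455   8.323] [ 1.824  0.45  -0.909] 11.83663957800975
lined up 25.3583 [451.485  38.785   8.311] [0.499 1.339 0.665] 12.04219183178271
-265 26.6167 [475.93   -5.085   8.299] [ 2.23  -2.937  2.808] 12.072583859430395
-215 27.875 [500.911 -49.049   8.297] [ 1.966 -2.437  2.521] 11.8382310762932
```

View pics/in.png

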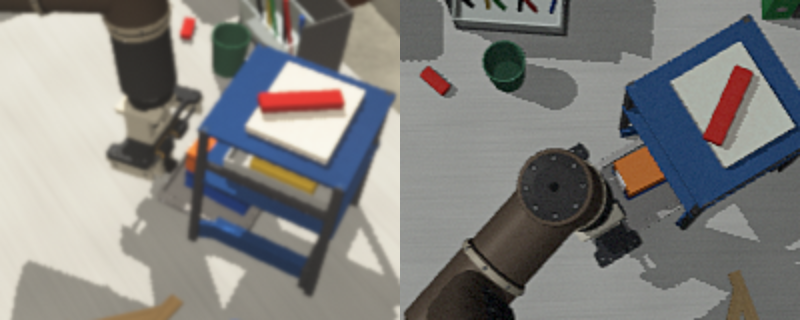

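Run:
```python
from h import *
a=np.radians(RY);h=np.array([np.cos(a),np.sin(a),0])
def rep(n): s=bot.read_state();print(n,round(s["t"],2),"tcp rack x",(s["tcp_pos"]-[*RC,0])@h,"z",s["tcp_pos"][2],"Fh",s["contact_force"]@h,s["contact_force"]);return s
bot.line_to(p(RC,RY,-165,10),45); rep("-165")
bot.move_gripper(45); bot.line_to(p(RC,RY,-235,10),120)
bot.move_gripper(0,20)
bot.line_to(p(RC,RY,-232,15,30),100,q(RY,15,True)); bot.pause(.2)
f0=rep("ready")["contact_force"]@h
bot.line_to(p(RC,RY,-152,15,30),40); rep("near")
x=-152
while x<-130:
    x+=1; bot.line_to(p(RC,RY,x,15,30),20); s=bot.read_state(); F=s["contact_force"]@h-f0
    print(x,round(F,2),end="; ")
    if F<-9: break
rep("stop")
```

```text
-165 29.23 tcp rack x -161.77662118937383 z 8.298275046710678 Fh -0.06754637802471494 [0.106 0.138 4.147]
ready 32.25 tcp rack x -226.96588385054227 z 11.782797423859158 Fh -0.010218843327827494 [-0.394 -0.211 -0.554]
near 34.4 tcp rack x -147.1442492030592 z 11.646121048097692 Fh -1.3820714367012628 [-1.058  0.989  0.483]
-151 -2.22; -150 -1.9; -149 -0.94; -148 -0.87; -147 -1.55; -146 -1.87; -145 -1.43; -144 -1.44; -143 -1.35; -142 -1.13; -141 -2.05; -140 -3.02; -139 -11.18; stop 37.65 tcp rack x -134.73439484016112 z 11.521665620390072 Fh -11.187261298653148 [-6.911  8.944  3.247]
```

Run:
```python
from h import *
bot.line_to(p(RC,RY,-160,15,30),40); bot.line_to(p(RC,RY,-225,15,30),120); bot.pause(.3)
s=bot.read_state();print(s["t"],s["contact_force"]); print(bot.close_job())
```

```text
39.3167 [-0.089 -1.985  0.408]
the job is handed in; nothing more can be done
None
```

I set the orange lunchbox on the blue one and slid the loaded tray home against the back stop at about 11 N. The job was handed in at 39.3 s with the gripper clear; tray position was judged from the push force and tool position, and I took no final picture of the stack.

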